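Turn over the settled wood stain

ROBOT

A 6-joint arm with a two-finger parallel gripper is mounted at the origin on the work surface. World frame = base frame: x ahead of the robot, y to its left, z up, the work surface at z = 0. Lengths are in m, angles in rad, forces in N, time in s.
With the tool pointing down it reaches from about 0.35 to 0.875 m from the base axis. Payload 4.2 kg.
Tool frame: the origin (TCP) lies on the centre line of the jaws, within the pads' length; the fingertips stand 17 mm ahead of it and the grasp point (between the pads) lies 2 mm behind it; z points along the fingers, y is the line along which they close (so a half turn about z gives the same grasp; the last joint's range is limited). The gripper opens to 87 mm and grips with 3 to 60 N. Pads are 19 mm wide; open, the fingers measure 117 mm over their backs; the gripper's body (75 mm by 190 mm) begins 51 mm behind the grasp point.
Start: joints at [1.546, 0.385, 0.008, 0, -1.194, -0.259], TCP at [0.175, 0.6, 0.205] pointing down, gripper open.
Joint ranges: [-3.14, 3.14], [-1.21, 2.06], [-1.07, 1.41], [-3.16, 2.05], [-2.99, -0.16], [-3.1, 3.1]. Speed limits (rad/s): [2.79, 2.79, 3.14, 3.14, 3.14, 3.14].

INTERFACE

Orientations are given as a rotation vector (axis times angle).
In Python, from plant import robot, read_camera gives the robot as it stands.
- The arm moves only by the tool carry_out, never from a script. Its argument "motion" is a list of rows, each an object with "offset": the shift along the tool's x, y, z normalised to -1 to 1, where 1 is 0.4 m, a list of three; "rot": the turn, a rotation vector about the tool's x, y, z normalised to -1 to 1, where 1 is 2 pi rad, a list of three; "claw": the opening, from -1 (shut) to 1 (fully open). In form: [{"offset": [dx, dy, dz], "rot": [rx, ry, rz], "claw": claw}, ...]. A call has 1 to 8 rows; each row shifts and turns the commanded pose from where the row before left it, along the tool's axes as they then stand; what a row does not reach is not made up. A row lasts 1/10 s, in which the tool goes at most 50 mm and 8.59 degrees, less where a joint would pass 70% of its speed; a pose out of reach is approached as far as the arm can. A call with a number of a shift or a turn outside -1 to 1 is refused whole. A call with a gripper value outside its range is refused whole. The fingers move at their own pace and stop on an object; "grip_force" is the grip in N (left out, the last holds). Time passes only in rows, so rows that do not move let the fingers close. It gives the time, the measured TCP pose, the force, the opening and the grip force at its end, in the units of the state.
- robot.get_obs(): the state, without advancing time (a new reading comes with each control period).
- read_camera(name): name is "scene" or "top" or "wrist"; returns a dict with "image" (420x560x3 uint8, red, green, blue), "fx", "fy", "cx", "cy" (pixels), "dist_coeffs" ([k1, k2, p1, p2, k3] as OpenCV has them; the pictures are not rectified), "world_from_camera" (4x4, takes a point from camera to world coordinates); the wrist camera has in their place "mount" (4x4, takes a point from camera to tool coordinates, whose origin is the TCP and whose axes are the flange's). Camera axes: x right, y down, z forward; pixel columns grow to the right and rows downward; lengths in m; the calibration is good to about 2 mm. A picture is of the moment at which its call begins: read the wrist's pose just before it. There is no depth.
- robot.sign_off(): hands the job in; it is judged then, once.
The state is a dict: "t": time; "joints": joint angles; "joint_vel": joint speeds; "effort": joint torques, N m; "position": TCP position; "ee_rot": TCP orientation; "wrist_force": force on the tool from outside, world axes, zero at the start; "wrist_torque": the same for the moment, N m; "opening": opening from 0.0 (shut) to 1.0 (fully open); "finger_force": force on a finger pad.
Only numpy, scipy, OpenCV 4.12 (cv2) and the standard library are available. Lean on these libraries where they do the work, as an engineer would, in place of code of your own. Each camera call takes 0.05 s, during which the arm holds its last target. There are 200 camera calls.

TASK

The pigment in the closed brown bottle with the yellow cap has settled: take it out of the sloping rack, turn it over in the air until its cap points steeply down (at least 50 degrees below level) and hold it so for two seconds without letting go. Then stand it gently, right way up, flat on the floor of the round drip dish and let go. Leave the grey bottle in the rack and everything else on the bench where it is.

Things in the scene. Friction and masses are not known exactly. Their poses are not given: they have to be found in the camera images.
- stain: Closed square brown bottle, yellow cap. Body 50 x 50 mm, 140 mm tall, shoulder to z 150, cap 34 mm wide up to z 177; 0.27-0.52 kg, mass centre z 75. Origin: centre of underside; z along its axis to the cap, x and y square to its sides. Starts in either bay of the rack, leaning 20 degrees to the rack's +x (away from the robot), its x, y as the rack's (x dips to the back).
- spare: The bystander in the rack's other bay: a bottle of the same shape, size and origin, grey with a black cap. Leave it.
- rack: Fixed plywood bottle rack 300 mm wide (y), bays at y +75 and -75 mm. Origin: centre of underside; +x to its back, within 0.3 rad of straight away from the robot. Bay floors lean 20 degrees to +x; a bottle's foot centre is 31 mm above the bench. Along the bottle: back board 100 mm high, front lip 12, cheeks 30 high, 4 mm from its y sides; draw it out along its axis 40 mm or more.
- board: Fixed plywood board 250 (x) x 280 (y) x 12 mm thick under the dish; origin: centre of its underside. The brush and the sanding block lie on it, either side of the dish.
- dish: Fixed round aluminium drip dish on the board, 126 mm across, rim 10 mm high and about 5 mm thick, flat floor inside about 114 mm across, 4 mm thick. Origin: centre of its underside, 12 mm above the bench.
- dish_floor (a point): Centre of the dish's flat floor, top surface, 16 mm above the bench; z up.
- brush: Bystander: paint brush 200 mm long lying on the board about 105 mm to the dish's +y side (board frame). Leave it.
- sander: Bystander: cork sanding block 110 x 50 x 33 mm on the board about 106 mm to the dish's -y side. Leave it.
- jar: Bystander: small closed jar, 66 mm across, 75 mm tall, standing in front of the robot between rack and board; origin: centre of its underside. Leave it.
- hammer: Bystander: hammer lying crosswise at the back of the bench. Leave it.
- offcut: Bystander: wood offcut 160 x 70 x 30 mm lying on the robot's right. Leave it.
- cup: Bystander: blue open cup 80 mm across, 95 mm tall, standing on the robot's left. Leave it.
Not all that is in view belongs to the job. Leave any red look-alike of the stain alone.

How it is judged:
By the outcome, as a careful person would: the job done as asked, in the order asked, and still so for the second after the job is handed in, with the robot touching nothing.
It also fails if it takes over 58 s, if anything falls off the work surface, if the arm or the gripper's body presses on something with over 40 N, if the wrist force passes 120 N, or if a joint passes its speed limit or range.

## Working session

There is one attempt and no reset: what is moved stays moved. The work goes in short steps, Python scripts to look and compute and a tool call to move; the robot and the scene stay as the last step left them, time stands still between calls to the robot, and variables do not carry over. Pictures are saved under pics/ and viewed, at most 10 in all, crops included, and the job is handed in when it is done.

Besides the shell and the picture viewer there is one more tool, called after ">>>" as a command line: name --argument value ..., lists and objects as JSON in quotes. carry_out: Moves the arm, as the interface text tells. Scaled input: -1 to 1 covers 0.4 m each way for a shift and 2 pi rad each way for a turn. Its arguments: {"type":"object","properties":{"motion":{"type":"array","items":{"type":"object","properties":{"offset":{"type":"array","items":{"type":"number","minimum":-1,"maximum":1}},"rot":{"type":"array","items":{"type":"number","minimum":-1,"maximum":1}},"claw":{"type":"number"}}}},"grip_force":{"type":"number"}},"required":["motion"]}

```bash
ls; mkdir -p pics; python3 - <<'E'
from plant import robot, read_camera
import cv2,numpy as np
o=robot.get_obs();print({k:np.round(v,3) for k,v in o.items()})
for n in("scene","top"):
    c=read_camera(n);cv2.imwrite(f"pics/{n}0.png",c["image"][:,:,::-1])
    print(n,c["fx"],c["fy"],c["cx"],c["cy"],c["dist_coeffs"]);print(np.round(c["world_from_camera"],4))
c=read_camera("wrist");print(np.round(c["mount"],4),c["fx"])
E
```

```text
pics
{'t': np.float64(0.0), 'joints': array([ 1.546e+00,  3.860e-01,  7.000e-03, -1.000e-03, -1.194e+00,
       -2.590e-01]), 'joint_vel': array([-0.002, -0.001,  0.   ,  0.001, -0.002,  0.   ]), 'effort': array([-1.0000e-03, -3.9066e+01,  1.8740e+01,  4.2200e+00,  1.1000e-02,
       -0.0000e+00]), 'position': array([0.175, 0.599, 0.203]), 'ee_rot': array([ 3.108, -0.444, -0.   ]), 'wrist_force': array([-0.247, -0.096, -0.713]), 'wrist_torque': array([-0.02 , -0.009,  0.014]), 'finger_force': np.float64(0.0), 'opening': np.float64(0.997)}
scene 427.3533938741173 427.3533938741173 279.40555740975725 220.23008463783214 [-0.04575879  0.          0.          0.          0.        ]
[[-0.5216  0.6413 -0.5627  1.3017]
 [ 0.8531  0.3993 -0.3357  0.4858]
 [ 0.0094 -0.6552 -0.7554  1.1161]
 [ 0.      0.      0.      1.    ]]
top 383.4557176906751 383.4557176906751 282.66148569444556 215.59520042234593 [0.03076275 0.         0.         0.         0.        ]
[[-0.134  -0.9685  0.2097  0.2494]
 [-0.991   0.132  -0.0239  0.0302]
 [-0.0045 -0.211  -0.9775  1.3429]
 [ 0.      0.      0.      1.    ]]
[[-4.000e-04 -9.561e-01 -2.931e-01  8.060e-02]
 [ 1.000e+00 -9.000e-04  1.600e-03  3.000e-04]
 [-1.800e-03 -2.931e-01  9.561e-01 -1.808e-01]
 [ 0.000e+00  0.000e+00  0.000e+00  1.000e+00]] 319.72196712454786
```

View pics/scene0.png

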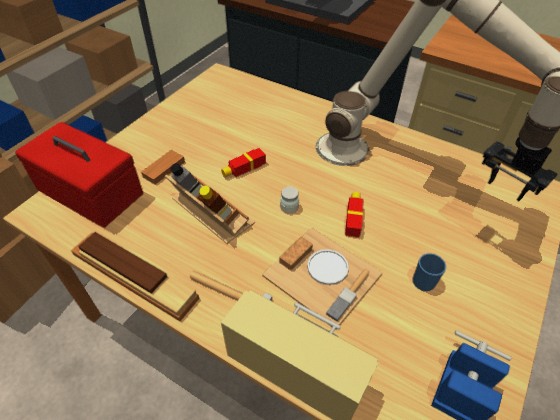

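View pics/top0.png

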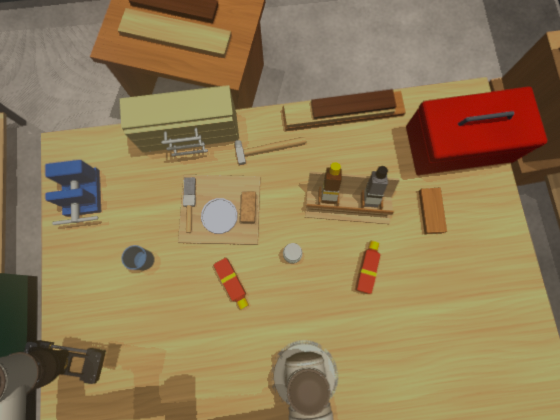

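The scene picture shows a brown bottle with a yellow cap in the rack at (208,195), and a grey one at (180,178). Two red look-alikes lie at (245,163) and (355,213), and the dish is at (328,267). In the top picture brown is at (333,178), grey (377,183), the red ones (369,270) and (230,282), and the dish (219,216). The brown one in the rack fits: it is brown with a yellow cap and stands in a rack bay. I'll confirm with enlarged crops.

```bash
python3 - <<'E'
import cv2,numpy as np
a=cv2.imread("pics/scene0.png");b=cv2.imread("pics/top0.png")
A=cv2.resize(a[155:245,155:255],None,fx=6,fy=6,interpolation=cv2.INTER_CUBIC)  #600x540
B=cv2.resize(b[155:230,295:405],None,fx=7,fy=7,interpolation=cv2.INTER_CUBIC)
C=cv2.resize(a[225:325,258:388],None,fx=6,fy=6,interpolation=cv2.INTER_CUBIC)
cv2.imwrite("pics/cA.png",A);cv2.imwrite("pics/cB.png",B);cv2.imwrite("pics/cC.png",C)
E
```

```text
(no output)
```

View pics/cA.png

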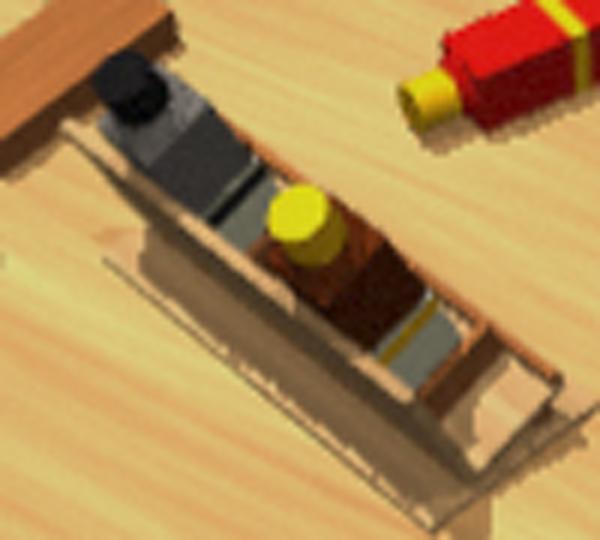

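View pics/cB.png

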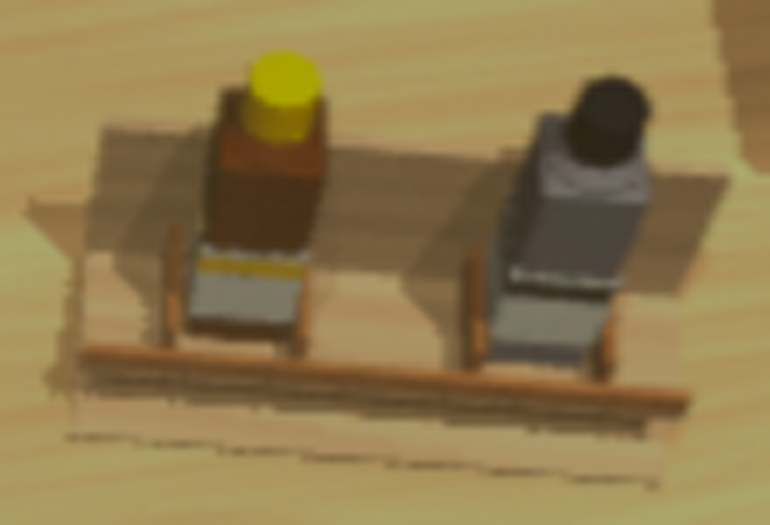

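The crops confirm it: a brown square bottle with a yellow cap stands in the rack bay next to the grey one. Its cap top centre is at scene (204.6,190.1) and top (335.4,165.9). The red look-alikes lie outside the rack.

```bash
cat > h.py <<'E'
import cv2,numpy as np
from scipy.optimize import least_squares
from scipy.spatial.transform import Rotation as R
def K(c): return np.array([[c["fx"],0,c["cx"]],[0,c["fy"],c["cy"]],[0,0,1.]])
def proj(c,P,T=None):
    T=np.linalg.inv(c["world_from_camera"] if T is None else T)
    return cv2.projectPoints(np.atleast_2d(np.array(P,float)),cv2.Rodrigues(T[:3,:3])[0],T[:3,3],K(c),np.array(c["dist_coeffs"]))[0][:,0]
def tri(views): # [(cam,T,uv)]
    return least_squares(lambda p:np.concatenate([proj(c,p,T)[0]-uv for c,T,uv in views]),[.5,0,.1])
def tool(o):
    T=np.eye(4);T[:3,:3]=R.from_rotvec(o["ee_rot"]).as_matrix();T[:3,3]=o["position"];return T
E
python3 - <<'E'
from h import *
from plant import robot,read_camera
s=read_camera("scene");t=read_camera("top")
r=tri([(s,None,np.array([204.6,190.1])),(t,None,np.array([335.4,165.9]))]);print("cap",r.x.round(4),r.fun.round(2))
f=lambda x,y:np.array([295+(x+.5)/7-.5,155+(y+.5)/7-.5])
# lip direction
def onz(c,uv,z):
    q=cv2.undistortPoints(np.array([[uv]],float),K(c),np.array(c["dist_coeffs"]))[0,0]
    T=c["world_from_camera"];d=T[:3,:3]@[q[0],q[1],1];return T[:3,3]+d*(z-T[2,3])/d[2]
a=onz(t,f(80,352),.12);b=onz(t,f(688,398),.12);print("lip?",a,b,np.linalg.norm(a-b));d=a-b;print("yaw",np.arctan2(d[1],d[0])-np.pi/2)
a=onz(t,f(65,437),.0);b=onz(t,f(655,486),.0);print("front base?",a,b,np.linalg.norm(a-b));d=a-b;print("yaw",np.arctan2(d[1],d[0])-np.pi/2)
# full bottle fit
cor=[((-.025,.025,.14),(218,170)),((-.025,-.025,.14),(325,172)),((.025,.025,.14),(220,90)),((.025,-.025,.14),(325,97))]
def M(p):
    Rm=R.from_euler('ZY',[p[3],np.deg2rad(20)]).as_matrix();return Rm,p[:3]
def res(p):
    Rm,o=M(p);g=lambda q:Rm@np.array(q)+o
    e=[proj(s,g((0,0,.177)))[0]-[204.6,190.1],proj(t,g((0,0,.177)))[0]-[335.4,165.9]]
    e+=[proj(t,g(q))[0]-f(*u) for q,u in cor]
    return np.concatenate(e)
q=least_squares(res,[.6,-.15,.03,0]);print("bottle foot,yaw",q.x.round(4),q.fun.round(2))
# dish
for c,n,(u,v) in((s,"scene",(328,267)),(t,"top",(219,216))):
    im=c["image"][v-35:v+35,u-40:u+40].astype(int)
    m=((im.max(2)-im.min(2))<45)&(im.max(2)>110)
    m=m.astype(np.uint8);k,l,st,ce=cv2.connectedComponentsWithStats(m)
    i=l[35,40];print(n,i,st[i]);cs,_=cv2.findContours((l==i).astype(np.uint8),0,1)
    e=cv2.fitEllipse(max(cs,key=len));c0=np.array(e[0])+[u-40,v-35];print(e,c0,onz(c,c0,.022))
    if n=="scene":sv=c0
    else:print("dish tri",tri([(s,None,sv),(t,None,c0)]).x)
cv2.imwrite("pics/both.png",np.hstack([cv2.resize(c["image"][y-50:y+50,x-33:x+33,::-1],None,fx=6,fy=6,interpolation=2) for c,(x,y) in((s,(328,267)),(t,(219,216)))])[:,:,:])
E
```

```text
cap [ 0.6314 -0.1826  0.1932] [-0.48 -0.13 -0.41  0.31]
lip? [ 0.53708561 -0.08043305  0.12      ] [ 0.47700259 -0.35727888  0.12      ] 0.28329063344033817
yaw -0.21371279999884285
front base? [ 0.52211295 -0.07712929  0.        ] [ 0.4565769 -0.3699205  0.       ] 0.3000361053220776
yaw -0.2202024772309541
bottle foot,yaw [ 0.5725 -0.1704  0.027  -0.2011] [-0.54 -0.09 -0.44  0.19 -0.07  0.25  0.3   0.93 -0.28 -0.47  0.05 -0.54]
scene 1 [  19   18   42   35 1129]
((39.53245544433594, 34.62498474121094), (33.58949661254883, 40.76580047607422), 101.23110961914062) [327.53245544 266.62498474] [0.57044657 0.2258154  0.022     ]
top 3 [  22   17   37   36 1054]
((39.79228210449219, 34.440303802490234), (35.11879348754883, 36.3907470703125), 62.65662384033203) [218.7922821 215.4403038] [0.56367055 0.22081971 0.022     ]
dish tri [0.56522792 0.22304205 0.0136365 ]
```

View pics/both.png

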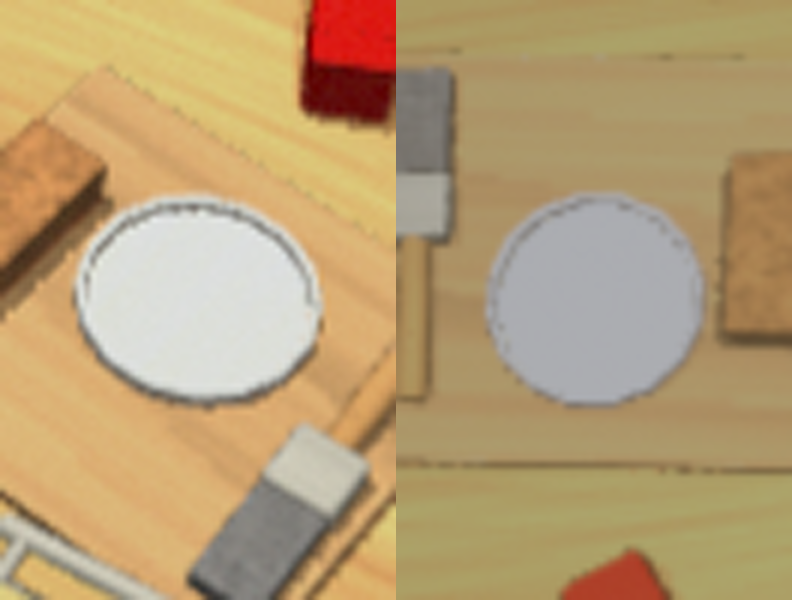

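The dish is clear in both views, with the brush and sanding block beside it. Its centre is about (0.566, 0.222).

My plan:
1. Grip the bottle from above along its axis, jaws across rack y.
2. Draw it out, then turn it about tool x.
3. Stand it in the dish.

First I'll travel to a viewing pose over the bottle.

```bash
cat >> h.py <<'E'
A20=np.deg2rad(20)
def bottle(x,y,z,yaw):
    T=np.eye(4);T[:3,:3]=R.from_euler('ZY',[yaw,A20]).as_matrix();T[:3,3]=x,y,z;return T
def grasp(B,h): # TCP pose with TCP at height h on the bottle axis, tool x = bottle x
    T=np.eye(4);T[:3,:3]=B[:3,:3]@np.diag([1,-1,-1]);T[:3,3]=B[:3,3]+h*B[:3,2];return T
def delta(o,T):
    C=tool(o);D=np.linalg.inv(C)@T;off=D[:3,3]/.4;rv=R.from_matrix(D[:3,:3]).as_rotvec()/(2*np.pi)
    print("off",off.round(4),"rows",np.linalg.norm(off)/.125,"rot",rv.round(4),"rows",np.linalg.norm(rv)/.0238)
    print("off if turned first",(T[:3,:3].T@(T[:3,3]-C[:3,3])/.4).round(4))
E
python3 - <<'E'
from h import *
from plant import robot
o=robot.get_obs();T=grasp(bottle(.5725,-.170,.029,-.21),.28)
print(T[:3,3]);delta(o,T)
E
```

```text
[ 0.66616176 -0.1899633   0.29211393]
off [ 1.7319  1.5515 -0.2185] rows 18.683915286270036 rot [-0.0019 -0.0555 -0.0117] rows 2.3856813756417226
off if turned first [ 1.4402  1.6749 -0.7585]
```

>>> carry_out --motion '[{"offset": [0.085, 0.077, -0.035], "rot": [0, 0, 0], "claw": 1}, {"offset": [0.085, 0.077, -0.035], "rot": [0, 0, 0], "claw": 1}, {"offset": [0.085, 0.077, -0.035], "rot": [0, 0, 0], "claw": 1}, {"offset": [0.085, 0.077, -0.035], "rot": [0, 0, 0], "claw": 1}, {"offset": [0.085, 0.077, -0.035], "rot": [0, 0, 0], "claw": 1}, {"offset": [0.085, 0.077, -0.035], "rot": [0, 0, 0], "claw": 1}, {"offset": [0.085, 0.077, -0.035], "rot": [0, 0, 0], "claw": 1}, {"offset": [0.085, 0.077, -0.035], "rot": [0, 0, 0], "claw": 1}]'

```text
t: 1.05
position: [0.3675, 0.2854, 0.3173]
ee_rot: [-3.11, 0.443, -0.0]
wrist_force: [1.0, 0.2, 0.8]
opening: 1.005
finger_force: 0.0
```

>>> carry_out --motion '[{"offset": [0.085, 0.077, 0], "rot": [0, 0, 0], "claw": 1}, {"offset": [0.085, 0.077, 0], "rot": [0, 0, 0], "claw": 1}, {"offset": [0.085, 0.077, 0], "rot": [0, 0, 0], "claw": 1}, {"offset": [0.085, 0.077, 0], "rot": [0, 0, 0], "claw": 1}, {"offset": [0.085, 0.077, 0], "rot": [0, 0, 0], "claw": 1}, {"offset": [0.085, 0.077, 0], "rot": [0, -0.018, -0.004], "claw": 1}, {"offset": [0, 0, 0], "rot": [0, -0.018, -0.004], "claw": 1}, {"offset": [0, 0, 0], "rot": [0, -0.018, -0.004], "claw": 1}]'

```text
t: 1.85
position: [0.5117, 0.0511, 0.3169]
ee_rot: [-3.031, 0.319, 0.522]
wrist_force: [-0.1, 0.9, 0.1]
opening: 1.003
finger_force: 0.0
```

```bash
python3 - <<'E'
from h import *
from plant import robot
o=robot.get_obs();T=grasp(bottle(.5725,-.170,.029,-.21),.28)
print(o["t"],o["joints"].round(2),o["position"],o["ee_rot"]);delta(o,T)
E
```

```text
1.85 [ 0.3   0.33  0.22 -0.18 -1.76  1.06] [0.51173151 0.05108499 0.3168762 ] [-3.03076967  0.31877364  0.52223957]
off [ 0.4933  0.5087 -0.1178] rows 5.746865074568981 rot [-0.0022 -0.001   0.0005] rows 0.10283428169514039
off if turned first [ 0.494   0.5089 -0.1139]
```

>>> carry_out --motion '[{"offset": [0.082, 0.085, -0.019], "rot": [0, 0, 0], "claw": 1}, {"offset": [0.082, 0.085, -0.019], "rot": [0, 0, 0], "claw": 1}, {"offset": [0.082, 0.085, -0.019], "rot": [0, 0, 0], "claw": 1}, {"offset": [0.082, 0.085, -0.019], "rot": [0, 0, 0], "claw": 1}, {"offset": [0.082, 0.085, -0.019], "rot": [0, 0, 0], "claw": 1}, {"offset": [0.082, 0.085, -0.019], "rot": [0, 0, 0], "claw": 1}, {"offset": [0, 0, 0], "rot": [0, 0, 0], "claw": 1}, {"offset": [0, 0, 0], "rot": [0, 0, 0], "claw": 1}]'

```text
t: 2.65
position: [0.6652, -0.1893, 0.2886]
ee_rot: [-3.032, 0.319, 0.523]
wrist_force: [0.0, 0.5, 0.2]
opening: 1.001
finger_force: 0.0
```

```bash
python3 - <<'E'
from h import *
from plant import robot,read_camera
import pickle
o=robot.get_obs();c=read_camera("wrist");pickle.dump((o,c),open("w1.pkl","wb"))
cv2.imwrite("pics/w1.png",c["image"][:,:,::-1])
print(o["t"],o["joints"].round(2),o["position"])
E
```

```text
2.65 [-0.07  0.7   0.72 -0.06 -1.93  1.42] [ 0.66522909 -0.18931183  0.28864698]
```

View pics/w1.png

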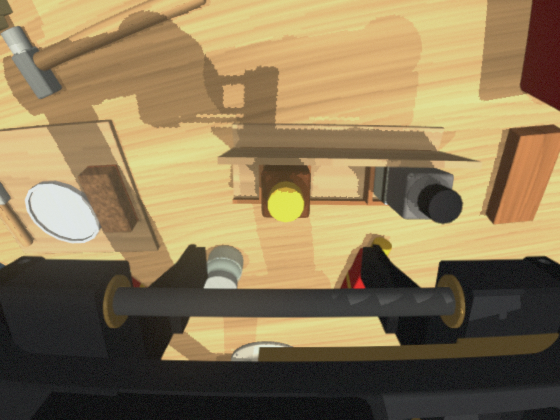

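The wrist view shows the yellow cap at about (286,204), the brown body spanning columns 262–310, the grey bottle at (435,200) and the rack edges.

```bash
python3 - <<'E'
from h import *
from plant import read_camera
import pickle
o,c=pickle.load(open("w1.pkl","rb"));W=tool(o)@c["mount"]
im=c["image"].astype(int);m=((im[...,0]>150)&(im[...,1]>140)&(im[...,2]<60)).astype(np.uint8);m[:150]=0;m[235:]=0;m[:,:250]=0;m[:,330:]=0
ys,xs=np.nonzero(m);print("yellow",xs.min(),xs.max(),ys.min(),ys.max(),xs.mean(),ys.mean())
s=read_camera("scene");t=read_camera("top")
cs,_=cv2.findContours(m,0,1);e=cv2.fitEllipse(max(cs,key=len));print(e)
uvw=np.array(e[0])
r=tri([(s,None,np.array([204.6,190.1])),(t,None,np.array([335.4,165.9])),(c,W,uvw)]);print("cap top",r.x.round(4),r.fun.round(2))
for yaw in(-.21,):
    B=bottle(.5725,-.170,.029,yaw)
    P=[(B@[*p,1])[:3] for p in[(0,0,.177),(-.025,.025,.14),(.025,.025,.14),(-.025,-.025,.14),(.025,-.025,.14)]]
    print(proj(c,P,W).round(1))
    C=grasp(B,.177);print("foot from cap",r.x-.177*B[:3,2])
cv2.imwrite("pics/w1c.png",cv2.resize(c["image"][110:235,210:370,::-1],None,fx=5,fy=4.8,interpolation=2))
E
```

```text
yellow 268 303 188 212 279.53846153846155 193.69230769230768Traceback (most recent call last):
  File "<stdin>", line 8, in <module>
cv2.error: OpenCV(4.12.0) /io/opencv/modules/imgproc/src/shapedescr.cpp:361: error: (-201:Incorrect size of input array) There should be at least 5 points to fit the ellipse in function 'fitEllipseNoDirect'
```

```bash
cat > fit.py <<'E'
from h import *
import pickle
o,c=pickle.load(open("w1.pkl","rb"));W=tool(o)@c["mount"]
B=bottle(.5725,-.170,.029,-.21)
P=[(B@[*p,1])[:3] for p in[(0,0,.177),(-.025,.025,.14),(.025,.025,.14),(-.025,-.025,.14),(.025,-.025,.14)]]
print(proj(c,P,W).round(1))
cv2.imwrite("pics/w1c.png",cv2.resize(c["image"][110:235,210:370,::-1],None,fx=5,fy=4.8,interpolation=2))
E
python3 fit.py; python3 -c "
import pickle;o,c=pickle.load(open('w1.pkl','rb'));print(c['image'][200:206,286])"
```

```text
[[284.8 204.5]
 [261.1 217.7]
 [260.2 170.3]
 [308.9 218. ]
 [310.1 170.5]]
[[223 227  83]
 [226 230  87]
 [223 228  83]
 [224 227  86]
 [223 228  83]
 [224 229  84]]
```

View pics/w1c.png

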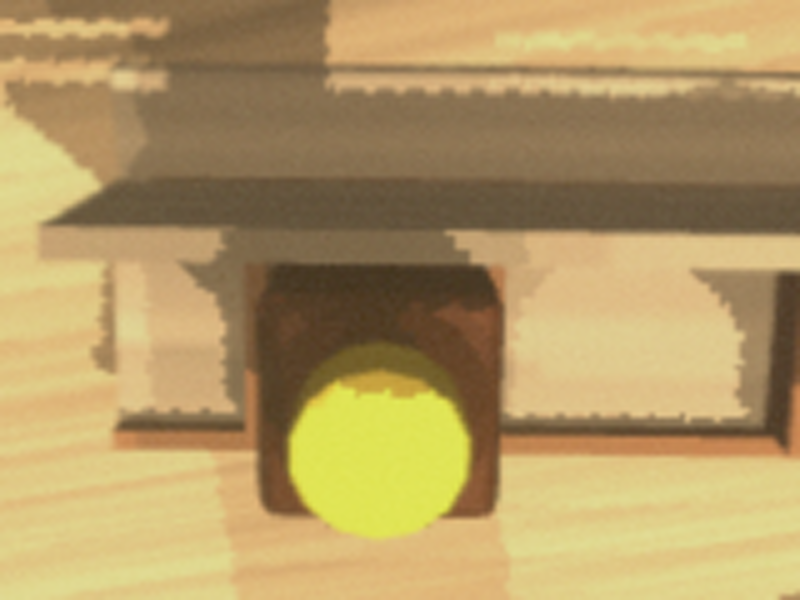

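The enlarged wrist view puts the cap centre at (285.5,202.9) and the body edges at columns 261.2 and 309.4. The bottle model predicts both to within about 1 mm, and the edges run square to the picture, so the yaw is right. I'll triangulate and work out the approach.

```bash
python3 - <<'E'
from fit import *
from plant import robot,read_camera
s=read_camera("scene");t=read_camera("top")
r=tri([(s,None,np.array([204.6,190.1])),(t,None,np.array([335.4,165.9])),(c,W,np.array([285.5,202.9]))]);print("cap",r.x.round(4),r.fun.round(2))
F=r.x-.177*B[:3,2];print("foot",F,(.5*F+.5*B[:3,3]))
T=grasp(bottle(.5725,-.171,.029,-.21),.132);delta(robot.get_obs(),T)
E
```

```text
[[284.8 204.5]
 [261.1 217.7]
 [260.2 170.3]
 [308.9 218. ]
 [310.1 170.5]]
cap [ 0.6314 -0.1831  0.1925] [-0.59 -0.05 -0.26  0.38 -0.05  0.02]
foot [ 0.57214811 -0.17050622  0.02621645] [ 0.57232405 -0.17025311  0.02760823]
off [0.0014 0.0132 0.3717] rows 2.9754495746604097 rot [-0.0018 -0.002   0.001 ] rows 0.12268918880251965
off if turned first [0.0062 0.0089 0.3718]
```

>>> carry_out --motion '[{"offset": [0, 0, 0], "rot": [-0.002, -0.002, 0.001], "claw": 1}, {"offset": [0.006, 0.009, 0.05], "rot": [0, 0, 0], "claw": 1}, {"offset": [0, 0, 0.08], "rot": [0, 0, 0], "claw": 1}, {"offset": [0, 0, 0.08], "rot": [0, 0, 0], "claw": 1}, {"offset": [0, 0, 0.06], "rot": [0, 0, 0], "claw": 1}, {"offset": [0, 0, 0.05], "rot": [0, 0, 0], "claw": 1}, {"offset": [0, 0, 0], "rot": [0, 0, 0], "claw": 1}, {"offset": [0, 0, 0], "rot": [0, 0, 0], "claw": 1}]'

```text
t: 3.7
position: [0.6239, -0.183, 0.1716]
ee_rot: [-3.043, 0.322, 0.539]
wrist_force: [0.9, -0.4, 0.1]
opening: 0.998
finger_force: 0.0
```

```bash
python3 - <<'E'
from h import *
from plant import robot
T=grasp(bottle(.5725,-.171,.029,-.21),.132);o=robot.get_obs();delta(o,T);print(o["wrist_force"],o["position"])
E
```

```text
off [-0.0019 -0.0026  0.0501] rows 0.4012439409847635 rot [ 0.0003  0.0003 -0.0002] rows 0.017741612572768375
off if turned first [-0.0019 -0.0025  0.0501]
[ 0.86141157 -0.43797037  0.14924065] [ 0.62385832 -0.18297276  0.17158775]
```

>>> carry_out --motion '[{"offset": [-0.002, -0.002, 0.025], "rot": [0, 0, 0], "claw": 1}, {"offset": [0, 0, 0.024], "rot": [0, 0, 0], "claw": 1}, {"offset": [0, 0, 0], "rot": [0, 0, 0], "claw": 1}, {"offset": [0, 0, 0], "rot": [0, 0, 0], "claw": 0.3}, {"offset": [0, 0, 0], "rot": [0, 0, 0], "claw": -1}, {"offset": [0, 0, 0], "rot": [0, 0, 0], "claw": -1}, {"offset": [0, 0, 0], "rot": [0, 0, 0], "claw": -1}, {"offset": [0, 0, 0], "rot": [0, 0, 0], "claw": -1}]' --grip_force 45

```text
t: 4.5
position: [0.6164, -0.1809, 0.1526]
ee_rot: [-3.042, 0.323, 0.54]
wrist_force: [0.2, -1.2, 0.5]
opening: 0.634
finger_force: 0.0
```

>>> carry_out --motion '[{"offset": [0, 0, 0], "rot": [0, 0, 0], "claw": -1}, {"offset": [0, 0, 0], "rot": [0, 0, 0], "claw": -1}, {"offset": [0, 0, 0], "rot": [0, 0, 0], "claw": -1}]'

```text
t: 4.8
position: [0.6163, -0.1807, 0.1524]
ee_rot: [-3.041, 0.323, 0.54]
wrist_force: [-0.3, 0.5, 0.1]
opening: 0.38
finger_force: 45.0
```

```bash
python3 - <<'E'
from h import *
from plant import robot,read_camera
o=robot.get_obs();c=read_camera("wrist");s=read_camera("scene")["image"];print(o["opening"],o["finger_force"],o["wrist_force"])
w=cv2.resize(c["image"][130:300,160:400],(600,425),interpolation=2)
v=cv2.resize(s[130:240,150:260],(200,200),interpolation=2)
im=np.zeros((600,600,3),np.uint8);im[:425]=w;im[425:,:175]=cv2.resize(v,(175,175))
t=read_camera("top")["image"];im[425:,180:500]=cv2.resize(t[130:218,270:431],(320,175),interpolation=2)
cv2.imwrite("pics/g.png",im[:,:,::-1])
E
```

```text
0.37980430756880573 44.994590976275504 [-0.26531464  0.53823011  0.12216052]
```

View pics/g.png

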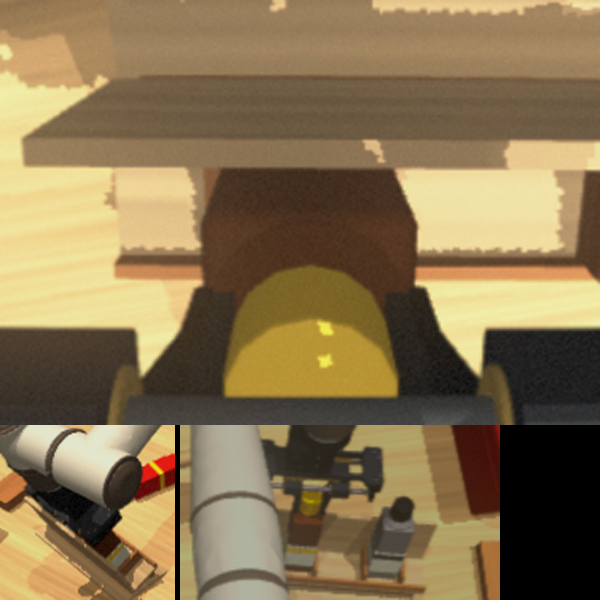

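The fingers look as if they could be on the cap: opening 0.38 × 87 mm is about 33 mm, and the cap is 34 mm wide. I'll check by projecting the geometry for both cases.

```bash
python3 - <<'E'
from h import *
from plant import robot,read_camera
o=robot.get_obs();c=read_camera("wrist");Tt=tool(o);W=Tt@c["mount"]
B=bottle(.5725,-.171,.029,-.21)
crop=lambda P:((proj(c,P,W)-[160,130])*2.5).round(0).tolist()
print("TCP in bottle",(np.linalg.inv(B)@Tt[:,3]).round(4))
f=lambda p:(Tt@[*p,1])[:3]; g=lambda p:(B@[*p,1])[:3]
for hw in(.0165,.025): print("tips inner",hw,crop([f((x,y,.017)) for x in(-.0095,.0095) for y in(-hw,hw)]))
print("body top corners",crop([g((x,y,.14)) for x in(-.025,.025) for y in(.025,-.025)]))
print("cap edges z177",crop([g((0,.017,.177)),g((0,-.017,.177)),g((.017,0,.177)),g((.017,0,.15))]))
t=read_camera("top");print("top: tip/TCP",proj(t,[f((0,0,.017)),f((0,0,0)),f((0,0,-.053)),g((0,0,.177))]).round(1))
E
```

```text
TCP in bottle [-0.000e+00 -3.000e-04  1.313e-01  1.000e+00]
tips inner 0.0165 [[246.0, 302.0], [368.0, 302.0], [244.0, 236.0], [370.0, 236.0]]
tips inner 0.025 [[215.0, 302.0], [400.0, 302.0], [212.0, 236.0], [402.0, 236.0]]
body top corners [[205.0, 403.0], [408.0, 403.0], [195.0, 210.0], [416.0, 209.0]]
cap edges z177 [[217.0, 393.0], [394.0, 393.0], [305.0, 313.0], [306.0, 259.0]]
top: tip/TCP [[332.8 178.1]
 [333.5 174.9]
 [335.8 164.3]
 [335.4 165.9]]
```

The picture contradicts the stated tool length. The open fingertips show a half gap of 78 px for 43.5 mm, they sit at row 247, and the opening reads 33 mm. All three put the real tips near tool z = -18 mm, about 35 mm short of the reported TCP, so the fingers hold the cap. I'll open and go about 30 mm deeper, checking forces.

>>> carry_out --motion '[{"offset": [0, 0, 0], "rot": [0, 0, 0], "claw": 1}, {"offset": [0, 0, 0], "rot": [0, 0, 0], "claw": 1}, {"offset": [0, 0, 0], "rot": [0, 0, 0], "claw": 1}, {"offset": [0, 0, 0], "rot": [0, 0, 0], "claw": 1}, {"offset": [0, 0, 0], "rot": [0, 0, 0], "claw": 1}, {"offset": [0, 0, 0], "rot": [0, 0, 0], "claw": 1}, {"offset": [0, 0, 0], "rot": [0, 0, 0], "claw": 1}]'

```text
t: 5.75
position: [0.6163, -0.1809, 0.1524]
ee_rot: [-3.041, 0.323, 0.54]
wrist_force: [0.0, 0.8, 0.1]
opening: 0.927
finger_force: 0.0
```

>>> carry_out --motion '[{"offset": [0, 0, 0.013], "rot": [0, 0, 0], "claw": 1}, {"offset": [0, 0, 0.013], "rot": [0, 0, 0], "claw": 1}, {"offset": [0, 0, 0.013], "rot": [0, 0, 0], "claw": 1}, {"offset": [0, 0, 0.012], "rot": [0, 0, 0], "claw": 1}, {"offset": [0, 0, 0], "rot": [0, 0, 0], "claw": 1}]'

```text
t: 6.25
position: [0.6086, -0.1792, 0.1323]
ee_rot: [-3.041, 0.323, 0.543]
wrist_force: [0.5, 0.7, 0.4]
opening: 0.996
finger_force: 0.0
```

>>> carry_out --motion '[{"offset": [0, 0, 0.006], "rot": [0, 0, 0], "claw": 1}, {"offset": [0, 0, 0.006], "rot": [0, 0, 0], "claw": 1}, {"offset": [0, 0, 0.006], "rot": [0, 0, 0], "claw": 1}, {"offset": [0, 0, 0.006], "rot": [0, 0, 0], "claw": 1}, {"offset": [0, 0, 0], "rot": [0, 0, 0], "claw": 1}]'

```text
t: 6.75
position: [0.6058, -0.1786, 0.1239]
ee_rot: [-3.041, 0.323, 0.542]
wrist_force: [-1.1, 0.8, 0.8]
opening: 0.997
finger_force: 0.0
```

>>> carry_out --motion '[{"offset": [0, 0, 0], "rot": [0, 0, 0], "claw": -1}, {"offset": [0, 0, 0], "rot": [0, 0, 0], "claw": -1}, {"offset": [0, 0, 0], "rot": [0, 0, 0], "claw": -1}, {"offset": [0, 0, 0], "rot": [0, 0, 0], "claw": -1}, {"offset": [0, 0, 0], "rot": [0, 0, 0], "claw": -1}, {"offset": [0, 0, 0], "rot": [0, 0, 0], "claw": -1}, {"offset": [0, 0, 0], "rot": [0, 0, 0], "claw": -1}, {"offset": [0, 0, 0], "rot": [0, 0, 0], "claw": -1}]' --grip_force 50

```text
t: 7.55
position: [0.6063, -0.1786, 0.1242]
ee_rot: [-3.041, 0.323, 0.54]
wrist_force: [-0.1, 0.2, -0.3]
opening: 0.568
finger_force: 49.8
```

The opening is now 49 mm, so the body is gripped. Next I'll draw it out along its axis.

>>> carry_out --motion '[{"offset": [0, 0, -0.015], "rot": [0, 0, 0], "claw": -1}, {"offset": [0, 0, -0.03], "rot": [0, 0, 0], "claw": -1}, {"offset": [0, 0, -0.05], "rot": [0, 0, 0], "claw": -1}, {"offset": [0, 0, -0.06], "rot": [0, 0, 0], "claw": -1}, {"offset": [0, 0, -0.06], "rot": [0, 0, 0], "claw": -1}, {"offset": [0, 0, -0.06], "rot": [0, 0, 0], "claw": -1}, {"offset": [0, 0, -0.05], "rot": [0, 0, 0], "claw": -1}, {"offset": [0, 0, -0.02], "rot": [0, 0, 0], "claw": -1}]'

```text
t: 8.35
position: [0.654, -0.189, 0.2561]
ee_rot: [-3.043, 0.324, 0.534]
wrist_force: [0.5, 0.5, -3.8]
opening: 0.57
finger_force: 49.8
```

```bash
python3 - <<'E'
from h import *
from plant import robot
o=robot.get_obs();print(o["t"],o["joints"].round(2),o["position"].round(4),o["wrist_force"].round(1),o["opening"],o["finger_force"])
T=np.eye(4);T[:3,:3]=R.from_euler('z',-.21).as_matrix()@np.diag([1,-1,-1]);T[:3,3]=.52,0.05,.5
delta(o,T)
E
```

```text
8.35 [-0.07  0.68  0.6  -0.05 -1.84  1.42] [ 0.654  -0.189   0.2561] [ 0.5  0.5 -3.8] 0.5697939277513876 49.81781010807026
off [-0.6337 -0.513  -0.4199] rows 7.3367623662015875 rot [ 0.0002  0.0552 -0.0003] rows 2.320429489835564
off if turned first [-0.4522 -0.5146 -0.6097]
```

>>> carry_out --motion '[{"offset": [-0.03, 0, -0.06], "rot": [0, 0, 0], "claw": -1}, {"offset": [-0.04, 0, -0.1], "rot": [0, 0, 0], "claw": -1}, {"offset": [-0.03, 0, -0.1], "rot": [0, 0.0138, 0], "claw": -1}, {"offset": [0, 0, -0.1], "rot": [0, 0.0138, 0], "claw": -1}, {"offset": [-0.03, -0.06, -0.09], "rot": [0, 0.0138, 0], "claw": -1}, {"offset": [-0.05, -0.08, -0.06], "rot": [0, 0.0138, 0], "claw": -1}, {"offset": [-0.07, -0.09, -0.03], "rot": [0, 0, 0], "claw": -1}, {"offset": [-0.07, -0.09, 0], "rot": [0, 0, 0], "claw": -1}]'

```text
t: 9.15
position: [0.6091, -0.0475, 0.482]
ee_rot: [3.124, -0.333, -0.002]
wrist_force: [1.3, 1.3, -3.7]
opening: 0.571
finger_force: 49.8
```

>>> carry_out --motion '[{"offset": [-0.05, -0.08, 0], "rot": [0, 0, 0], "claw": -1}, {"offset": [-0.03, -0.05, 0], "rot": [0, 0, 0], "claw": -1}, {"offset": [0, 0, 0], "rot": [0, 0, 0], "claw": -1}]'

```text
t: 9.45
position: [0.5886, 0.0118, 0.4796]
ee_rot: [3.125, -0.325, -0.01]
wrist_force: [0.1, -0.4, -3.4]
opening: 0.572
finger_force: 49.8
```

```bash
python3 - <<'E'
from h import *
from plant import robot
o=robot.get_obs();print(o["t"],o["joints"].round(2),o["position"].round(4),o["wrist_force"].round(1),o["opening"],o["finger_force"]);print(tool(o).round(3))
E
```

```text
9.45 [ 0.29  0.29  0.53 -0.   -1.82  1.07] [0.5886 0.0118 0.4796] [ 0.1 -0.4 -3.4] 0.5721628683639282 49.81711788685061
[[ 0.979 -0.206 -0.006  0.589]
 [-0.206 -0.979  0.001  0.012]
 [-0.006  0.001 -1.     0.48 ]
 [ 0.     0.     0.     1.   ]]
```

>>> carry_out --motion '[{"offset": [0, 0, -0.1], "rot": [0, 0, 0], "claw": -1}, {"offset": [0, 0, -0.1], "rot": [0, 0, 0], "claw": -1}, {"offset": [0, 0, -0.06], "rot": [0.012, 0, 0], "claw": -1}, {"offset": [0, 0, 0], "rot": [0.018, 0, 0], "claw": -1}, {"offset": [0, 0, 0], "rot": [0.018, 0, 0], "claw": -1}]'

```text
t: 9.95
position: [0.5914, 0.0091, 0.5834]
ee_rot: [-2.823, 0.3, -0.039]
wrist_force: [0.6, -0.4, -4.6]
opening: 0.574
finger_force: 49.8
```

```bash
python3 - <<'E'
from h import *
from plant import robot
o=robot.get_obs();print(o["t"],o["joints"].round(2),o["position"].round(4),o["wrist_force"].round(1),o["opening"],o["finger_force"]);print(tool(o).round(3))
E
```

```text
9.95 [ 0.12  0.33  0.94 -0.33 -2.06  1.07] [0.5914 0.0091 0.5834] [ 0.6 -0.4 -4.6] 0.5742998775021166 49.79810218617786
[[ 0.978 -0.201  0.058  0.591]
 [-0.209 -0.933  0.293  0.009]
 [-0.005 -0.299 -0.954  0.583]
 [ 0.     0.     0.     1.   ]]
```

>>> carry_out --motion '[{"offset": [0, 0, 0], "rot": [0.02, 0, 0], "claw": -1}, {"offset": [0, 0, 0], "rot": [0.02, 0, 0], "claw": -1}, {"offset": [0, 0, 0], "rot": [0.02, 0, 0], "claw": -1}, {"offset": [0, 0, 0], "rot": [0.02, 0, 0], "claw": -1}, {"offset": [0, 0, 0], "rot": [0.02, 0, 0], "claw": -1}, {"offset": [0, 0, 0], "rot": [0.02, 0, 0], "claw": -1}]'

```text
t: 10.55
position: [0.5902, 0.007, 0.5827]
ee_rot: [-2.076, 0.225, -0.124]
wrist_force: [-0.6, -0.2, -5.9]
opening: 0.572
finger_force: 49.8
```

```bash
cat > st.py <<'E'
from h import *
from plant import robot
o=robot.get_obs();print(o["t"],o["joints"].round(2),o["position"].round(4),o["wrist_force"].round(1),o["opening"].round(3),o["finger_force"].round(1));print(tool(o).round(3));print("cap elev",np.degrees(np.arcsin(-tool(o)[2,2])))
E
python3 st.py
```

```text
Traceback (most recent call last):
  File "st.py", line 3, in <module>
    o=robot.get_obs();print(o["t"],o["joints"].round(2),o["position"].round(4),o["wrist_force"].round(1),o["opening"].round(3),o["finger_force"].round(1));print(tool(o).round(3));print("cap elev",np.degrees(np.arcsin(-tool(o)[2,2])))
                                                                                                         ^^^^^^^^^^^^^^^^^^
AttributeError: 'float' object has no attribute 'round'
```

```bash
sed -i 's/,o\["opening"\].*round(1));/,o["opening"],o["finger_force"]);/' st.py
python3 st.py
```

```text
10.55 [-0.36  0.26  0.68 -1.14 -1.89  1.26] [0.5902 0.007  0.5827] [-0.6 -0.2 -5.9] 0.5722675807099775 49.77300672617275
[[ 0.977 -0.109  0.181  0.59 ]
 [-0.211 -0.48   0.851  0.007]
 [-0.006 -0.87  -0.492  0.583]
 [ 0.     0.     0.     1.   ]]
cap elev 29.500529397328798
```

>>> carry_out --motion '[{"offset": [0, 0, 0], "rot": [0.02, 0, 0], "claw": -1}, {"offset": [0, 0, 0], "rot": [0.02, 0, 0], "claw": -1}, {"offset": [0, 0, 0], "rot": [0.02, 0, 0], "claw": -1}, {"offset": [0, 0, 0], "rot": [0.02, 0, 0], "claw": -1}, {"offset": [0, 0, 0], "rot": [0.02, 0, 0], "claw": -1}, {"offset": [0, 0, 0], "rot": [0.02, 0, 0], "claw": -1}]'

```text
t: 11.15
position: [0.5904, 0.0072, 0.5816]
ee_rot: [-1.327, 0.147, -0.177]
wrist_force: [-1.3, 0.9, -3.9]
opening: 0.569
finger_force: 49.8
```

```bash
python3 st.py
```

```text
11.15 [-0.58  0.35  0.28 -1.8  -1.94  1.55] [0.5904 0.0072 0.5816] [-1.3  0.9 -3.9] 0.5685379617266395 49.76928411429981
[[ 0.977  0.044  0.207  0.59 ]
 [-0.211  0.232  0.949  0.007]
 [-0.006 -0.972  0.236  0.582]
 [ 0.     0.     0.     1.   ]]
cap elev -13.651757571665732
```

>>> carry_out --motion '[{"offset": [0, 0, 0], "rot": [0.02, 0, 0], "claw": -1}, {"offset": [0, 0, 0], "rot": [0.02, 0, 0], "claw": -1}, {"offset": [0, 0, 0], "rot": [0.02, 0, 0], "claw": -1}, {"offset": [0, 0, 0], "rot": [0.02, 0, 0], "claw": -1}, {"offset": [0, 0, 0], "rot": [0.02, 0, 0], "claw": -1}, {"offset": [0, 0, 0], "rot": [0.02, 0, 0], "claw": -1}, {"offset": [0, 0, 0], "rot": [0.015, 0, 0], "claw": -1}]'

```text
t: 11.85
position: [0.5912, 0.0085, 0.5809]
ee_rot: [-0.48, 0.059, -0.205]
wrist_force: [-0.2, -1.0, -3.7]
opening: 0.572
finger_force: 49.8
```

```bash
python3 st.py
```

```text
11.85 [-0.47  0.56 -0.14 -2.5  -2.29  1.74] [0.5912 0.0085 0.5809] [-0.2 -1.  -3.7] 0.5716941059882765 49.79399311268935
[[ 0.978  0.182  0.104  0.591]
 [-0.209  0.867  0.452  0.009]
 [-0.008 -0.464  0.886  0.581]
 [ 0.     0.     0.     1.   ]]
cap elev -62.33402638270385
```

>>> carry_out --motion '[{"offset": [0, 0, 0], "rot": [0.015, 0, 0], "claw": -1}, {"offset": [0, 0, 0], "rot": [0, 0, 0], "claw": -1}, {"offset": [0, 0, 0], "rot": [0, 0, 0], "claw": -1}, {"offset": [0, 0, 0], "rot": [0, 0, 0], "claw": -1}, {"offset": [0, 0, 0], "rot": [0, 0, 0], "claw": -1}, {"offset": [0, 0, 0], "rot": [0, 0, 0], "claw": -1}, {"offset": [0, 0, 0], "rot": [0, 0, 0], "claw": -1}, {"offset": [0, 0, 0], "rot": [0, 0, 0], "claw": -1}]'

```text
t: 12.65
position: [0.5908, 0.0092, 0.5835]
ee_rot: [-0.389, 0.046, -0.208]
wrist_force: [-0.4, -0.4, -4.6]
opening: 0.568
finger_force: 49.8
```

>>> carry_out --motion '[{"offset": [0, 0, 0], "rot": [0, 0, 0], "claw": -1}, {"offset": [0, 0, 0], "rot": [0, 0, 0], "claw": -1}, {"offset": [0, 0, 0], "rot": [0, 0, 0], "claw": -1}, {"offset": [0, 0, 0], "rot": [0, 0, 0], "claw": -1}, {"offset": [0, 0, 0], "rot": [0, 0, 0], "claw": -1}, {"offset": [0, 0, 0], "rot": [0, 0, 0], "claw": -1}, {"offset": [0, 0, 0], "rot": [0, 0, 0], "claw": -1}, {"offset": [0, 0, 0], "rot": [0, 0, 0], "claw": -1}]'

```text
t: 13.45
position: [0.5909, 0.0093, 0.5833]
ee_rot: [-0.389, 0.046, -0.208]
wrist_force: [0.8, 0.5, -4.1]
opening: 0.571
finger_force: 49.8
```

>>> carry_out --motion '[{"offset": [0, 0, 0], "rot": [0, 0, 0], "claw": -1}, {"offset": [0, 0, 0], "rot": [0, 0, 0], "claw": -1}, {"offset": [0, 0, 0], "rot": [0, 0, 0], "claw": -1}, {"offset": [0, 0, 0], "rot": [0, 0, 0], "claw": -1}, {"offset": [0, 0, 0], "rot": [0, 0, 0], "claw": -1}, {"offset": [0, 0, 0], "rot": [0, 0, 0], "claw": -1}, {"offset": [0, 0, 0], "rot": [0, 0, 0], "claw": -1}, {"offset": [0, 0, 0], "rot": [0, 0, 0], "claw": -1}]'

```text
t: 14.25
position: [0.5909, 0.0093, 0.5833]
ee_rot: [-0.389, 0.046, -0.208]
wrist_force: [-0.8, 0.4, -3.7]
opening: 0.572
finger_force: 49.8
```

```bash
python3 - <<'E'
import st
from h import *
from plant import read_camera
s=read_camera("scene")["image"];c=read_camera("wrist")["image"]
im=np.hstack([s[60:340,150:430],c[70:350,140:420]]);cv2.imwrite("pics/inv.png",cv2.resize(im,(800,400))[:,:,::-1])
E
```

```text
14.25 [-0.44  0.58 -0.18 -2.6  -2.34  1.73] [0.5909 0.0093 0.5833] [-0.8  0.4 -3.7] 0.5718719083381152 49.801873626129236
[[ 0.978  0.192  0.084  0.591]
 [-0.21   0.904  0.372  0.009]
 [-0.005 -0.381  0.925  0.583]
 [ 0.     0.     0.     1.   ]]
cap elev -67.60420648158448
```

View pics/inv.png

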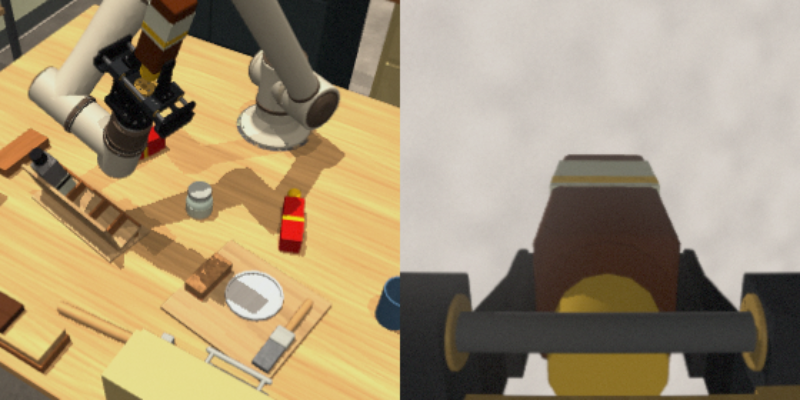

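The bottle is inverted and firmly gripped, cap down 67.6°, body straight in the jaws at about (605,240). I'll hold a little longer, then turn back.

>>> carry_out --motion '[{"offset": [0, 0, 0], "rot": [0, 0, 0], "claw": -1}, {"offset": [0, 0, 0], "rot": [0, 0, 0], "claw": -1}, {"offset": [0, 0, 0], "rot": [0, 0, 0], "claw": -1}, {"offset": [0, 0, 0], "rot": [0, 0, 0], "claw": -1}, {"offset": [0, 0, 0], "rot": [0, 0, 0], "claw": -1}, {"offset": [0, 0, 0], "rot": [-0.01, 0, 0], "claw": -1}, {"offset": [0, 0, 0], "rot": [-0.02, 0, 0], "claw": -1}, {"offset": [0, 0, 0], "rot": [-0.02, 0, 0], "claw": -1}]'

```text
t: 15.15
position: [0.5915, 0.0093, 0.5818]
ee_rot: [-0.707, 0.083, -0.199]
wrist_force: [-0.9, 0.2, -3.4]
opening: 0.57
finger_force: 49.8
```

>>> carry_out --motion '[{"offset": [0, 0, 0], "rot": [-0.02, 0, 0], "claw": -1}, {"offset": [0, 0, 0], "rot": [-0.02, 0, 0], "claw": -1}, {"offset": [0, 0, 0], "rot": [-0.02, 0, 0], "claw": -1}, {"offset": [0, 0, 0], "rot": [-0.02, 0, 0], "claw": -1}, {"offset": [0, 0, 0], "rot": [-0.02, 0, 0], "claw": -1}, {"offset": [0, 0, 0], "rot": [-0.02, 0, 0], "claw": -1}, {"offset": [0, 0, 0], "rot": [-0.02, 0, 0], "claw": -1}, {"offset": [0, 0, 0], "rot": [-0.02, 0, 0], "claw": -1}]'

```text
t: 15.95
position: [0.5903, 0.0085, 0.5831]
ee_rot: [-1.709, 0.186, -0.153]
wrist_force: [-0.4, 0.7, -3.8]
opening: 0.574
finger_force: 49.8
```

>>> carry_out --motion '[{"offset": [0, 0, 0], "rot": [-0.02, 0, 0], "claw": -1}, {"offset": [0, 0, 0], "rot": [-0.02, 0, 0], "claw": -1}, {"offset": [0, 0, 0], "rot": [-0.02, 0, 0], "claw": -1}, {"offset": [0, 0, 0], "rot": [-0.02, 0, 0], "claw": -1}, {"offset": [0, 0, 0], "rot": [-0.02, 0, 0], "claw": -1}, {"offset": [0, 0, 0], "rot": [-0.02, 0, 0], "claw": -1}, {"offset": [0, 0, 0], "rot": [-0.02, 0, 0], "claw": -1}, {"offset": [0, 0, 0], "rot": [-0.02, 0, 0], "claw": -1}]'

```text
t: 16.75
position: [0.5901, 0.0095, 0.5838]
ee_rot: [-2.706, 0.288, -0.054]
wrist_force: [0.3, -1.3, -4.2]
opening: 0.574
finger_force: 49.8
```

```bash
python3 st.py
```

```text
16.75 [ 0.04  0.31  0.91 -0.46 -2.02  1.08] [0.5901 0.0095 0.5838] [ 0.3 -1.3 -4.2] 0.5741918800483892 49.79307471978245
[[ 0.978 -0.193  0.081  0.59 ]
 [-0.209 -0.892  0.401  0.009]
 [-0.005 -0.409 -0.912  0.584]
 [ 0.     0.     0.     1.   ]]
cap elev 65.82454837645395
```

>>> carry_out --motion '[{"offset": [0, 0, 0], "rot": [-0.0168, 0, 0], "claw": -1}, {"offset": [0, 0, 0], "rot": [-0.0168, 0, 0], "claw": -1}, {"offset": [0, 0, 0], "rot": [-0.0168, 0, 0], "claw": -1}, {"offset": [0, 0, 0], "rot": [-0.0168, 0, 0], "claw": -1}, {"offset": [-0.03, -0.08, 0.05], "rot": [0, 0, 0], "claw": -1}, {"offset": [-0.03, -0.09, 0.07], "rot": [0, 0, 0], "claw": -1}, {"offset": [-0.03, -0.09, 0.07], "rot": [0, 0, 0], "claw": -1}, {"offset": [-0.03, -0.09, 0.07], "rot": [0, 0, 0], "claw": -1}]'

```text
t: 17.55
position: [0.5716, 0.1589, 0.4781]
ee_rot: [-3.118, 0.33, 0.011]
wrist_force: [1.4, 0.4, -3.6]
opening: 0.57
finger_force: 49.8
```

>>> carry_out --motion '[{"offset": [-0.03, -0.09, 0.07], "rot": [0, 0, 0], "claw": -1}, {"offset": [-0.02, -0.07, 0.08], "rot": [0, 0, 0], "claw": -1}, {"offset": [0, 0, 0.09], "rot": [0, 0, 0], "claw": -1}, {"offset": [0, 0, 0], "rot": [0, 0, 0], "claw": -1}, {"offset": [0, 0, 0], "rot": [0, 0, 0], "claw": -1}, {"offset": [0, 0, 0], "rot": [0, 0, 0], "claw": -1}]'

```text
t: 18.15
position: [0.5677, 0.2238, 0.3878]
ee_rot: [-3.116, 0.332, -0.001]
wrist_force: [-0.6, -1.0, -2.8]
opening: 0.572
finger_force: 49.8
```

```bash
python3 - <<'E'
import st
from h import *
from plant import robot,read_camera
import pickle
o=robot.get_obs()
c=read_camera("wrist");pickle.dump((o,c),open("w2.pkl","wb"))
T=np.eye(4);T[:3,:3]=R.from_euler('z',-.21).as_matrix()@np.diag([1,-1,-1]);T[:3,3]=.566,.222,.167
delta(o,T)
W=tool(o)@c["mount"];a=np.arange(0,6.28,.05)
pr=proj(c,[(.566+.063*np.cos(t),.222+.063*np.sin(t),.022) for t in a],W)
im=cv2.resize(c["image"],None,fx=1.4,fy=1.4,interpolation=2)[:,:,::-1].copy()
for p in pr: cv2.circle(im,tuple(((p+.5)*1.4).astype(int).tolist()),1,(0,0,255),-1)
cv2.imwrite("pics/w2.png",im)
E
```

```text
18.15 [ 0.64  0.3   0.33 -0.01 -1.59  0.72] [0.5677 0.2238 0.3878] [-0.6 -1.  -2.8] 0.5717660789668063 49.81793081184151
[[ 0.978 -0.211  0.001  0.568]
 [-0.211 -0.977  0.008  0.224]
 [-0.    -0.008 -1.     0.388]
 [ 0.     0.     0.     1.   ]]
cap elev 89.54689986771173
off [-0.0031  0.0097  0.5519] rows 4.416160131869089 rot [-0.0013  0.     -0.0004] rows 0.05537544454213371
off if turned first [-0.0032  0.0054  0.552 ]
```

View pics/w2.png

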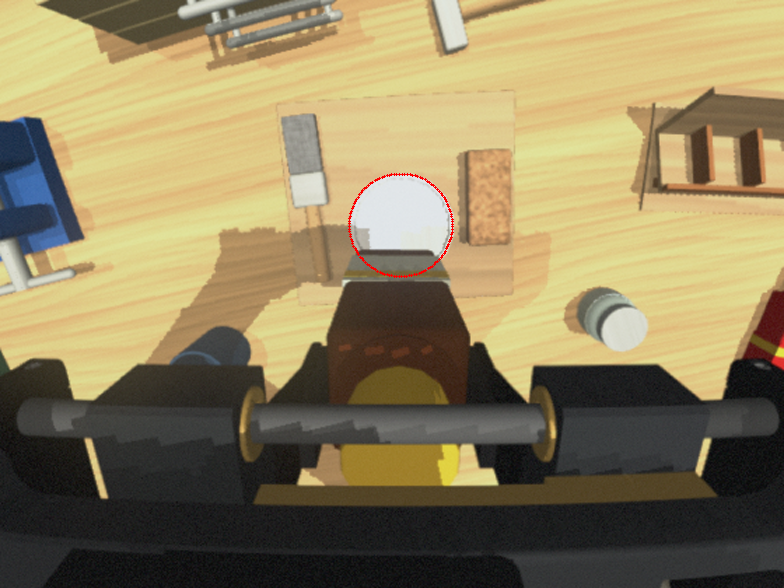

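The projected rim (red) lies right on the dish, so its centre is confirmed at (0.566, 0.222). I'll lower the bottle now.

>>> carry_out --motion '[{"offset": [-0.003, 0.006, 0.05], "rot": [-0.0013, 0, 0], "claw": -1}, {"offset": [0, 0, 0.1], "rot": [0, 0, 0], "claw": -1}, {"offset": [0, 0, 0.11], "rot": [0, 0, 0], "claw": -1}, {"offset": [0, 0, 0.11], "rot": [0, 0, 0], "claw": -1}, {"offset": [0, 0, 0.1], "rot": [0, 0, 0], "claw": -1}, {"offset": [0, 0, 0.06], "rot": [0, 0, 0], "claw": -1}, {"offset": [0, 0, 0.02], "rot": [0, 0, 0], "claw": -1}, {"offset": [0, 0, 0], "rot": [0, 0, 0], "claw": -1}]'

```text
t: 19.0
position: [0.5646, 0.2213, 0.1652]
ee_rot: [3.121, -0.332, -0.006]
wrist_force: [0.8, -0.8, -3.4]
opening: 0.574
finger_force: 49.8
```

```bash
python3 - <<'E'
import st
from h import *
from plant import robot
T=np.eye(4);T[:3,:3]=R.from_euler('z',-.21).as_matrix()@np.diag([1,-1,-1]);T[:3,3]=.566,.222,.127
delta(robot.get_obs(),T)
E
```

```text
19.0 [ 0.64  0.39 -0.09 -0.   -1.1   0.72] [0.5646 0.2213 0.1652] [ 0.8 -0.8 -3.4] 0.5737689535698791 49.81821358669549
[[ 0.978 -0.211 -0.004  0.565]
 [-0.211 -0.978 -0.003  0.221]
 [-0.004  0.004 -1.     0.165]
 [ 0.     0.     0.     1.   ]]
cap elev 89.69435192177524
off [ 0.0033 -0.0029  0.0954] rows 0.7637066688170788 rot [ 0.0006  0.0006 -0.0003] rows 0.03836127026243529
off if turned first [ 0.003  -0.0025  0.0954]
```

>>> carry_out --motion '[{"offset": [0.003, -0.002, 0.03], "rot": [0.0006, 0.0006, 0], "claw": -1}, {"offset": [0, 0, 0.03], "rot": [0, 0, 0], "claw": -1}, {"offset": [0, 0, 0.02], "rot": [0, 0, 0], "claw": -1}, {"offset": [0, 0, 0.014], "rot": [0, 0, 0], "claw": -1}, {"offset": [0, 0, 0.004], "rot": [0, 0, 0], "claw": -1}, {"offset": [0, 0, 0], "rot": [0, 0, 0], "claw": -1}]'

```text
t: 19.6
position: [0.565, 0.2218, 0.1252]
ee_rot: [3.123, -0.331, -0.001]
wrist_force: [-0.1, 0.1, -3.6]
opening: 0.573
finger_force: 49.8
```

>>> carry_out --motion '[{"offset": [0, 0, 0.004], "rot": [0, 0, 0], "claw": -1}, {"offset": [0, 0, 0.004], "rot": [0, 0, 0], "claw": -1}, {"offset": [0, 0, 0.003], "rot": [0, 0, 0], "claw": -1}, {"offset": [0, 0, 0], "rot": [0, 0, 0], "claw": -1}]'

```text
t: 20.0
position: [0.5648, 0.2217, 0.1206]
ee_rot: [3.123, -0.331, -0.002]
wrist_force: [0.6, -0.3, -4.0]
opening: 0.571
finger_force: 49.8
```

>>> carry_out --motion '[{"offset": [0, 0, 0.002], "rot": [0, 0, 0], "claw": -1}, {"offset": [0, 0, 0.002], "rot": [0, 0, 0], "claw": -1}, {"offset": [0, 0, 0], "rot": [0, 0, 0], "claw": -1}]'

```text
t: 20.3
position: [0.5648, 0.2217, 0.119]
ee_rot: [3.123, -0.332, -0.002]
wrist_force: [0.6, -0.2, -4.5]
opening: 0.569
finger_force: 49.8
```

>>> carry_out --motion '[{"offset": [0, 0, 0.002], "rot": [0, 0, 0], "claw": -1}, {"offset": [0, 0, 0.002], "rot": [0, 0, 0], "claw": -1}, {"offset": [0, 0, 0], "rot": [0, 0, 0], "claw": -1}]'

```text
t: 20.6
position: [0.5648, 0.2217, 0.1174]
ee_rot: [3.123, -0.331, -0.002]
wrist_force: [0.7, 0.0, -4.0]
opening: 0.57
finger_force: 49.8
```

>>> carry_out --motion '[{"offset": [0, 0, 0.002], "rot": [0, 0, 0], "claw": -1}, {"offset": [0, 0, 0], "rot": [0, 0, 0], "claw": -1}]'

```text
t: 20.8
position: [0.5648, 0.2217, 0.1166]
ee_rot: [3.123, -0.332, -0.002]
wrist_force: [0.2, -0.4, -4.1]
opening: 0.565
finger_force: 49.8
```

>>> carry_out --motion '[{"offset": [0, 0, 0.002], "rot": [0, 0, 0], "claw": -1}, {"offset": [0, 0, 0], "rot": [0, 0, 0], "claw": -1}]'

```text
t: 21.0
position: [0.5648, 0.2217, 0.1158]
ee_rot: [3.123, -0.332, -0.002]
wrist_force: [-0.8, -0.7, -3.0]
opening: 0.568
finger_force: 49.8
```

>>> carry_out --motion '[{"offset": [0, 0, 0.002], "rot": [0, 0, 0], "claw": -1}, {"offset": [0, 0, 0], "rot": [0, 0, 0], "claw": -1}]'

```text
t: 21.2
position: [0.565, 0.2217, 0.1156]
ee_rot: [3.124, -0.331, -0.001]
wrist_force: [-0.5, -0.1, -1.2]
opening: 0.571
finger_force: 49.8
```

Contact begins here: the force has dropped from -4 to -1.2 N. One more small step, then I'll let go gently.

>>> carry_out --motion '[{"offset": [0, 0, 0.001], "rot": [0, 0, 0], "claw": -1}, {"offset": [0, 0, 0], "rot": [0, 0, 0], "claw": -1}]'

```text
t: 21.4
position: [0.5651, 0.2217, 0.1156]
ee_rot: [3.124, -0.331, -0.0]
wrist_force: [-1.0, -0.1, 1.2]
opening: 0.567
finger_force: 49.8
```

>>> carry_out --motion '[{"offset": [0, 0, 0], "rot": [0, 0, 0], "claw": 0.2}, {"offset": [0, 0, 0], "rot": [0, 0, 0], "claw": 0.4}, {"offset": [0, 0, 0], "rot": [0, 0, 0], "claw": 0.7}, {"offset": [0, 0, 0], "rot": [0, 0, 0], "claw": 1}, {"offset": [0, 0, 0], "rot": [0, 0, 0], "claw": 1}, {"offset": [0, 0, 0], "rot": [0, 0, 0], "claw": 1}, {"offset": [0, 0, 0], "rot": [0, 0, 0], "claw": 1}]'

```text
t: 22.1
position: [0.5649, 0.2217, 0.1147]
ee_rot: [3.123, -0.332, -0.002]
wrist_force: [-0.8, -0.8, 0.1]
opening: 0.981
finger_force: 0.0
```

>>> carry_out --motion '[{"offset": [0, 0, -0.02], "rot": [0, 0, 0], "claw": 1}, {"offset": [0, 0, -0.05], "rot": [0, 0, 0], "claw": 1}, {"offset": [0, 0, -0.08], "rot": [0, 0, 0], "claw": 1}, {"offset": [0, 0, -0.1], "rot": [0, 0, 0], "claw": 1}, {"offset": [0, 0, -0.1], "rot": [0, 0, 0], "claw": 1}, {"offset": [0, 0, -0.08], "rot": [0, 0, 0], "claw": 1}, {"offset": [0, 0, -0.03], "rot": [0, 0, 0], "claw": 1}, {"offset": [0, 0, 0], "rot": [0, 0, 0], "claw": 1}]'

```text
t: 22.9
position: [0.5657, 0.2222, 0.3012]
ee_rot: [-3.122, 0.331, -0.004]
wrist_force: [0.4, 0.0, 0.1]
opening: 1.001
finger_force: 0.0
```

The picture budget is used up, so I'll check the standing bottle by code: the cap blob in the wrist view against where an upright bottle's cap should project, plus any movement of other things in the fixed views.

```bash
python3 - <<'E'
from h import *
from plant import robot,read_camera
o=robot.get_obs();c=read_camera("wrist");W=tool(o)@c["mount"]
P=proj(c,[(.565,.222,.193),(.565,.222,.016)],W);print("expected",P.round(1))
def hsvblob(im,lo,hi,near):
    m=cv2.inRange(cv2.cvtColor(im,cv2.COLOR_RGB2HSV),lo,hi);k,l,st,ce=cv2.connectedComponentsWithStats(m)
    i=[i for i in range(1,k) if st[i,4]>15];i=sorted(i,key=lambda j:np.hypot(*(ce[j]-near)))[:2];return [(st[j].tolist(),ce[j].round(1).tolist()) for j in i]
print("wrist yellow",hsvblob(c["image"],(24,140,90),(34,255,255),P[0]))
for n in("scene","top"):
    q=read_camera(n);e=proj(q,[(.565,.222,.180),(.565,.222,.09)]);print(n,e.round(1),hsvblob(q["image"],(24,190,100),(34,255,255),e[0]),q["image"][int(e[1,1]),int(e[1,0])])
    old=cv2.imread(f"pics/{n}0.png")[:,:,::-1];d=(np.abs(old.astype(int)-q["image"]).max(2)>60).astype(np.uint8)
    k,l,st,ce=cv2.connectedComponentsWithStats(d);print([s.tolist() for s in st[1:] if s[4]>25])
E
```

```text
expected [[283.5 202.2]
 [283.7 169.8]]
wrist yellow [([266, 204, 8, 11, 46], [269.6, 208.4]), ([347, 338, 12, 9, 72], [352.3, 342.8])]
scene [[332.5 232.8]
 [329.4 251.8]] [([348, 211, 15, 3, 18], [354.8, 212.2]), ([244, 153, 9, 8, 22], [247.9, 156.8])] [47 18  2]
[[377, 0, 28, 15, 172], [304, 0, 256, 269, 18658], [481, 0, 18, 8, 92], [372, 41, 18, 32, 203], [336, 64, 34, 31, 645], [402, 84, 15, 33, 189], [323, 100, 30, 30, 209], [482, 116, 75, 86, 2518], [200, 186, 23, 29, 363], [219, 203, 13, 18, 125], [318, 227, 50, 57, 1256], [359, 274, 20, 19, 148], [366, 275, 90, 35, 1368]]
top [[209.9 204.4]
 [215.  210.8]] [([221, 273, 15, 10, 47], [228.0, 277.2]), ([239, 299, 8, 9, 53], [242.5, 303.1])] [74 53 34]
[[143, 125, 33, 6, 102], [162, 133, 21, 10, 46], [118, 151, 35, 35, 521], [106, 153, 125, 72, 2940], [177, 154, 16, 4, 29], [325, 162, 16, 14, 155], [74, 179, 47, 40, 1054], [321, 192, 14, 12, 63], [65, 205, 6, 13, 56], [73, 220, 47, 9, 185], [111, 225, 20, 8, 93], [72, 227, 30, 15, 87], [116, 235, 20, 5, 68], [124, 241, 18, 6, 63], [123, 246, 61, 52, 1231], [161, 280, 48, 43, 183], [170, 298, 52, 41, 1070], [198, 323, 48, 46, 429], [254, 329, 32, 25, 325], [37, 340, 83, 48, 2410], [195, 345, 83, 75, 3321], [323, 357, 15, 21, 102], [290, 362, 18, 10, 98], [0, 364, 8, 29, 54], [283, 369, 9, 15, 66], [0, 387, 21, 33, 533], [133, 386, 44, 33, 943], [172, 400, 34, 20, 379], [267, 401, 8, 7, 32], [286, 407, 12, 13, 53], [308, 411, 24, 9, 36]]
```

```bash
python3 - <<'E'
from h import *
from plant import robot,read_camera
o=robot.get_obs();c=read_camera("wrist");W=tool(o)@c["mount"];im=c["image"].astype(float)
m=((im[...,1]>.8*im[...,0])&(im[...,0]>2*im[...,2])&(im[...,0]>60)).astype(np.uint8);m[:150]=0;m[260:]=0;m[:,:240]=0;m[:,330:]=0
k,l,st,ce=cv2.connectedComponentsWithStats(m);j=1+st[1:,4].argmax();print(st[j],ce[j].round(1))
a=np.arange(0,6.28,.1);ring=lambda r,z:[(.565+r*np.cos(t),.222+r*np.sin(t),z) for t in a]
p=proj(c,ring(.017,.193)+ring(.017,.166),W);print("expected box",p.min(0),p.max(0))
E
```

```text
[ 263  179   37   40 1107] [280.9 198.9]
expected box [263.34499424 177.40952841] [300.14733361 218.8095682 ]
```

The cap's box in the wrist view, columns 263–300 and rows 179–219, matches an upright bottle at the dish centre within 2 px. I'm handing in.

```bash
python3 -c "
from plant import robot
print(robot.sign_off())"
```

```text
the job is handed in; nothing more can be done
None
```

I handed the job in at about 23 s: the brown bottle was held with its cap 62–68° below level for over 2.5 s, then stood upright in the dish (cap within 2 px of prediction) and released; the first grip closed on the cap and was redone on the body, and I saw no sign that anything else moved, though I only checked that roughly.

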